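# Unscrew the knurled nut and lay it in the V-block

## Robot

A 7-joint arm with a two-finger parallel gripper is mounted at the origin on the work surface. World frame = base frame: x ahead of the robot, y to its left, z up, the work surface at z = 0. Lengths are in m, angles in rad, forces in N, time in s.
With the tool pointing down it reaches from about 0.4 to 0.9 m from the base axis. Payload 5.6 kg.
Tool frame: the origin (TCP) lies at the centre of the arm's flange, where the gripper is bolted on; the fingertips stand 190 mm ahead of it and the grasp point (between the pads) lies 171 mm ahead of it; z points along the fingers, y is the line along which they close (so a half turn about z gives the same grasp; the last joint's range is limited). The gripper opens to 92 mm and grips with 3 to 60 N. Pads are 20 mm wide; open, the fingers measure 128 mm over their backs; the gripper's body (75 mm by 189 mm) begins 69 mm behind the grasp point.
Start: joints at [-1.298, 0.468, -0.012, 1.603, 0.006, 1.071, -0.056], TCP at [0.202, 0.618, 0.405] pointing down, gripper open.
Joint ranges: [-2.53, 2.53], [-0.31, 2.02], [-1.57, 1.55], [0.28, 2.44], [-1.29, 4.43], [0.15, 1.84], [-2.92, 2.92]. Speed limits (rad/s): [2.57, 2.57, 3.14, 3.14, 3.14, 3.14, 3.14].

## Interface

Orientations are given as [roll, pitch, yaw] about the fixed x, y, z axes, in that order (R = Rz(yaw) Ry(pitch) Rx(roll)).
In Python, from rig import arm, eyes gives the robot as it stands.
- The arm moves only by the shell command python3 -m crank 'ROWS'. ROWS is JSON, a list of rows, each a list of 3 entries, a list of its own where there are three numbers: the shift along the tool's x, y, z in cm, then the turn, a rotation vector about the tool's x, y, z in rad, then the opening, from 0 (shut) to 1 (fully open). A call has exactly 10 rows; each row shifts and turns the commanded pose from where the row before left it, along the tool's axes as they then stand; what a row does not reach is not made up. A row lasts 1/10 s, in which the tool goes at most 50 mm and 8.59 degrees, less where a joint would pass 70% of its speed; a pose out of reach is approached as far as the arm can. A call is refused whole if a number of a shift passes 5 or a number of a turn 0.15, either way. A call with a gripper value outside its range is refused whole. The fingers move at their own pace and stop on an object; the grip force is fixed at half the most. Time passes only in rows, so rows that do not move let the fingers close, or fill a call up. It gives the time, the measured TCP pose, the force, the opening and the grip force at its end, in the units of the state.
- arm.get_state(): the state, without advancing time (a new reading comes with each control period).
- eyes.grab_frame(name): name is "side" or "top" or "wrist"; returns a dict with "img" (400x640x3 uint8, red, green, blue), "depth" (400x640 float32, m along the optical axis (not along the pixel's ray), 0 where there is no reading), "vfov" (degrees; the focal length in pixels is half the picture's height over the tangent of half this angle, whatever the lens; pixels are square), "cx", "cy" (the principal point, pixels), "D" ([k1, k2, p1, p2, k3] as OpenCV has them; the pictures are not rectified), "extrinsics" (4x4, takes a point from camera to world coordinates). Camera axes: x right, y down, z forward; pixel columns grow to the right and rows downward; lengths in m; the calibration is good to about 2 mm. A picture is of the moment at which its call begins.
- arm.job_done(): hands the job in; it is judged then, once.
The state is a dict: "t": time; "joints": joint angles; "joint_vel": joint speeds; "tau": joint torques, N m; "ee_pos": TCP position; "orientation": TCP orientation; "force": force on the tool from outside, world axes, zero at the start; "ft_torque": the same for the moment, N m; "grip_width": opening from 0.0 (shut) to 1.0 (fully open); "grasp_force": force on a finger pad.
Only numpy, scipy, OpenCV 4.12 (cv2) and the standard library are available. Lean on these libraries where they do the work, as an engineer would, in place of code of your own. Each camera call takes 0.05 s, during which the arm holds its last target. There are 200 camera calls.

## Task

Unscrew the knurled nut from the threaded stud of the clamping fixture (ordinary right-hand thread), lift it off and stand it upright on the bench, letting go of it. Then take it up again another way and lay it on its side, about central, in the groove of the V-block, ready for its pin to be punched out. Leave the hammer, the brass bar and the tin where they are.

Things in the scene. Friction and masses are not known exactly. Their poses are not given: they have to be found in the camera images.
- nut_center (a point): centre (on the axis, half-way up) of the loose steel knurled nut: an open tube, 46 mm outside diameter, 31 mm bore, 48 mm high, about 0.28 kg; z is the tube's axis. It starts screwed fully down on the stud, resting on the fixture's base, with about 1 mm of play. Let go part-way up, it stays there
- stud_top (a point): top centre of the fixed upright stud, 28 mm over its threads, 60 mm tall above the base; 12 mm stands out of the nut at the start. Right-hand three-start coarse thread: counter-clockwise from above raises the nut 24 mm per turn. A pull cannot free it before 0.55 to 0.7 of a turn (where exactly must be felt); then it lifts straight off
- fixture: black iron base of the stud, fixed to the bench, 110 (x) by 90 (y) by 25 mm high, stud in its middle; origin at the centre of its underside on the bench, z up
- vblock_seat (a point): where the nut's centre lies when it rests on its side midway in the groove, 40 mm above the bench. Fixed steel V-block, 90-degree groove along this point's x, open at both ends and above; 44 mm long (x), 42 mm wide over the lips (y), groove bottom 8 mm and lips 26 mm above the bench; a foot 6 mm high and 36 mm wide reaches 40 mm either way along x
- hammer_mid (a point): middle of a hammer with a dark wooden handle lying on the bench (bystander), 12 mm above the bench; x along the handle
- bar_mid (a point): centre of a loose square brass bar, 150 mm long (x) and 13 mm thick, lying on the bench (bystander)
- tin_mid (a point): centre, half-way up, of a closed tin, 66 mm diameter and 80 mm high, standing on the bench (bystander)
There are look-alikes about, which are no part of the job. What is shaped like the part that bears vblock_seat but black or orange is not meant. Leave any green look-alike of the part that bears nut_center alone.

How it is judged:
By the outcome, as a careful person would: the job done as asked, in the order asked, and still so for the second after the job is handed in, with the robot touching nothing.
It also fails if it takes over 72 s, if anything falls off the work surface, if the arm or the gripper's body presses on something with over 40 N, if the wrist force passes 120 N, or if a joint passes its speed limit or range.

## Working session

There is one attempt and no reset: what is moved stays moved. The work goes in short steps, Python scripts to look and compute and a shell command to move; the robot and the scene stay as the last step left them, time stands still between calls to the robot, and variables do not carry over. Pictures are saved under pics/ and viewed, at most 10 in all, crops included, and the job is handed in when it is done.

```bash
ls; mkdir -p pics; cat > h.py <<'E'
import numpy as np, cv2
from rig import arm, eyes
from scipy.spatial.transform import Rotation as R
def grab(n):
    f=eyes.grab_frame(n); np.savez(f'/tmp/{n}.npz',**{k:np.array(v) for k,v in f.items()}); return f
def load(n): return dict(np.load(f'/tmp/{n}.npz'))
def K(f):
    F=200/np.tan(np.radians(float(f['vfov']))/2); return np.array([[F,0,float(f['cx'])],[0,F,float(f['cy'])],[0,0,1]])
def ray(f,px):
    p=cv2.undistortPoints(np.array(px,float).reshape(-1,1,2),K(f),np.array(f['D'],float)).reshape(-1,2)
    d=np.c_[p,np.ones(len(p))]; E=np.array(f['extrinsics']); return E[:3,3], d@E[:3,:3].T
def onz(f,px,z):
    o,d=ray(f,px); return o+d*((z-o[2])/d[:,2])[:,None]
def cloud(f):
    D=f['depth']; v,u=np.mgrid[0:400,0:640]; o,d=ray(f,np.c_[u.ravel(),v.ravel()])
    P=o+d*D.reshape(-1,1); P[D.ravel()==0]=np.nan; return P.reshape(400,640,3)
E
python3 - <<'E'
from h import *
a=[grab(n) for n in('top','side')]
for n,f in zip(('top','side'),a): cv2.imwrite(f'pics/{n}0.png',f['img'][:,:,::-1]); print(n,f['vfov'],f['extrinsics'],f['D'])
print(arm.get_state())
E
```

```text
pics
top 53.406934820462105 [[ 1.01255582e-02 -9.93584262e-01  1.12640075e-01  4.61505065e-01]
 [-9.99946694e-01 -1.02887053e-02 -8.67162006e-04  2.35982962e-02]
 [ 2.02051906e-03 -1.12625290e-01 -9.93635477e-01  1.09211403e+00]
 [ 0.00000000e+00  0.00000000e+00  0.00000000e+00  1.00000000e+00]] [-0.07676185  0.          0.          0.          0.        ]
side 53.33311780312652 [[ 0.69120712 -0.35123917  0.63155662 -0.04470424]
 [-0.72263873 -0.34211055  0.60062771 -0.58021854]
 [ 0.00509821 -0.87154542 -0.49028827  0.5446353 ]
 [ 0.          0.          0.          1.        ]] [-0.058196  0.        0.        0.        0.      ]
{'t': 0.1, 'joints': array([-1.29795715,  0.46827334, -0.01159036,  1.60348835,  0.00600364,
        1.07138533, -0.05629618]), 'joint_vel': array([-0.00059031, -0.00166881,  0.00130457, -0.00200292,  0.00067822,
       -0.00010252, -0.00096949]), 'tau': array([ 5.85932139e-04, -5.21649921e+01, -1.26642009e-02, -2.44364870e+01,
       -5.68229577e-02,  1.40391500e-02,  5.49253707e-05]), 'ee_pos': array([0.20188395, 0.61763363, 0.40386348]), 'orientation': array([-3.14007719e+00,  1.20293204e-04,  2.82568334e+00]), 'force': array([-0.20164212,  0.89328271,  0.58648279]), 'ft_torque': array([ 0.00059881, -0.01978767, -0.0297293 ]), 'grasp_force': 0.0, 'grip_width': 0.9993188633537513}
```

View pics/top0.png

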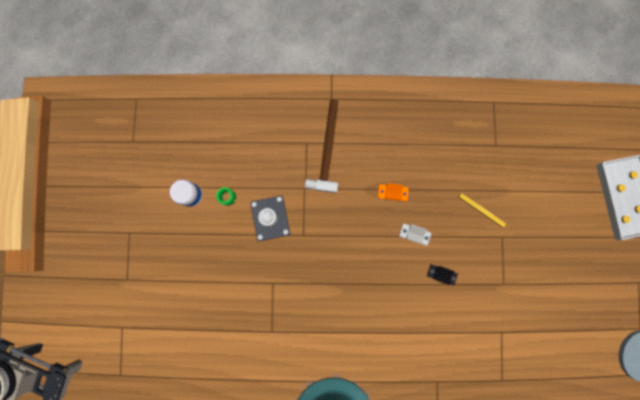

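View pics/side0.png

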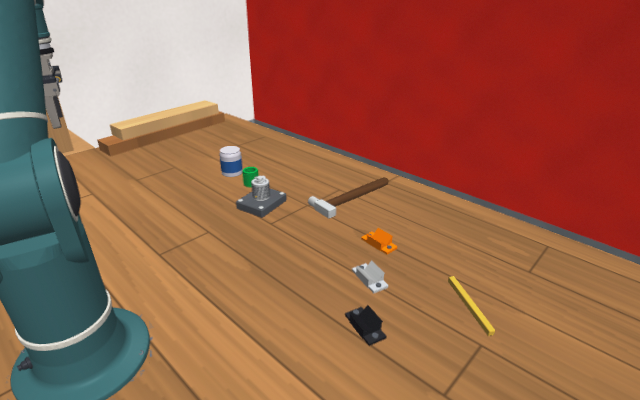

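Top view: the only candidates for the nut are the grey tube on the black base at (267,217) and a green ring at (226,196); grey is meant. For the V-block: orange (394,192), bare steel (416,234), black (442,274); the steel one is meant. The tin is at (185,193), the hammer at (325,150) and the bar at (482,210). I'll measure these and make one enlarged crop.

```bash
python3 - <<'E'
from h import *
f=load('top'); s=load('side'); P=cloud(f); Q=cloud(s)
def rep(name,P,box,zl,zh):
    u0,u1,v0,v1=box; p=P[v0:v1,u0:u1].reshape(-1,3); p=p[(p[:,2]>zl)&(p[:,2]<zh)]
    if len(p)<3: print(name,len(p));return
    r=cv2.minAreaRect((p[:,:2]*1000).astype(np.float32)); print(name,len(p),'med',p.mean(0).round(4),'rect',np.round(r[0],1),np.round(r[1],1),round(r[2],1))
rep('bench',P,(300,320,200,230),-1,1)
rep('fix',P,(240,300,190,250),.017,.032)
rep('nuttop',P,(240,300,190,250),.065,.08)
rep('stud',P,(240,300,190,250),.08,.1)
rep('vb all',P,(395,438,218,250),.004,.04)
rep('vb body',P,(395,438,218,250),.012,.04)
rep('vb side',Q,(345,395,255,295),.004,.04)
rep('vb side body',Q,(345,395,255,295),.012,.04)
rep('nut side',Q,(245,275,172,205),.06,.1)
rep('fix side',Q,(230,292,172,220),.012,.032)
rep('green',P,(212,240,184,210),.02,.06)
rep('tin',P,(165,205,175,212),.06,.1)
img=f['img'][170:295,165:465]; cv2.imwrite('pics/crop.png',cv2.resize(img,(780,325),interpolation=cv2.INTER_CUBIC)[:,:,::-1])
E
```

```text
bench 596 med [5.415e-01 6.940e-02 5.000e-04] rect [541.8  69.4] [80.6 52.6] 0.7
fix 1082 med [0.5295 0.1747 0.0254] rect [530.8 176.8] [110.4  90.7] 12.0
nuttop 177 med [0.53   0.1754 0.0737] rect [529.9 176. ] [43.9 45.9] 0.9
stud 75 med [0.5301 0.1765 0.0845] rect [529.7 177.4] [25.9 24.7] 11.0
vb all 454 med [ 0.4915 -0.2205  0.0134] rect [ 489.9 -225.8] [111.1  81.7] 88.9
vb body 226 med [ 0.4919 -0.2202  0.0196] rect [ 491.  -221.6] [75.8 41.6] 72.2
vb side 591 med [ 0.4866 -0.2252  0.0133] rect [ 488.7 -219.5] [81.7 42.5] 69.6
vb side body 301 med [ 0.4893 -0.2225  0.0189] rect [ 489.  -220.4] [46.4 42.9] 71.6
nut side 197 med [0.5217 0.1692 0.0725] rect [524.7 173.4] [43.  45.2] 50.4
fix side 741 med [0.5196 0.1754 0.0228] rect [528.9 249.2] [261.  124.1] 87.9
green 213 med [0.5868 0.2924 0.0428] rect [587.3 293.2] [45.7 45.2] 41.4
tin 487 med [0.591  0.397  0.0783] rect [592.9 398.8] [60.4 60.5] 34.5
```

View pics/crop.png

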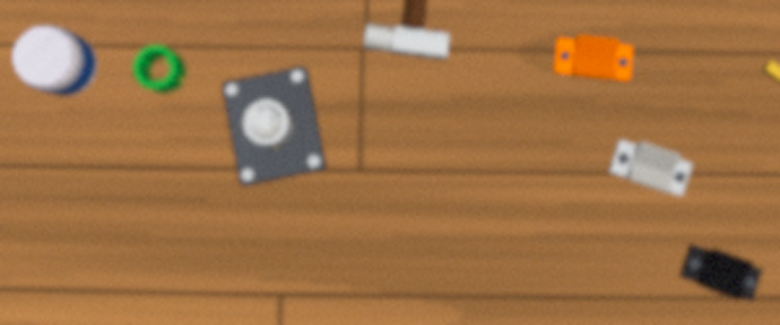

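The crop shows the bright tube with the stud inside it on the black base at (267,122), and the bare-steel V-block at (650,167). Measured: nut (0.530, 0.1765), top at 0.073 as it should be; V-block (0.489, -0.2195), groove yaw about 70.5°. Starting to move.

```bash
cat >> h.py <<'E'
def go(pos,yaw=None,tilt=0.):
    "prints shift (cm, tool axes) and rotvec from here to TCP pos / yaw / tilt about tool y"
    s=arm.get_state(); A=R.from_euler('xyz',s['orientation'])
    print('t',s['t'],'pos',s['ee_pos'].round(4),'rpy',s['orientation'].round(3),'F',s['force'].round(1),'w',round(s['grip_width'],3),'gf',round(s['grasp_force'],1),'q',s['joints'].round(2))
    print('shift cm',(A.inv().apply(np.array(pos)-s['ee_pos'])*100).round(2))
    if yaw is not None:
        B=R.from_euler('xyz',[np.pi,0,yaw])*R.from_euler('y',tilt); print('turn',(A.inv()*B).as_rotvec().round(3))
E
python3 -m crank '[[[-3.7,-2.6,0],[0,0,0],1],[[-3.7,-2.6,0],[0,0,0],1],[[-3.7,-2.6,0],[0,0,0],1],[[-3.7,-2.6,0],[0,0,0],1],[[-3.7,-2.6,0],[0,0,0],1],[[-3.7,-2.6,0],[0,0,0],1],[[-3.7,-2.6,0],[0,0,0],1],[[-3.7,-2.6,0],[0,0,0],1],[[-3.7,-2.6,0],[0,0,0],1],[[-3.7,-2.6,0],[0,0,0],1]]'
python3 -c "
from h import *
go([.53,.1765,.404],-0.41)"
```

```text
t: 1.1
ee_pos: [0.4735, 0.2541, 0.4046]
orientation: [-3.141, -0.0, 2.826]
force: [0.8, 0.3, 0.0]
grip_width: 1.0
grasp_force: 0.0
t 1.1 pos [0.4735 0.2541 0.4046] rpy [-3.141 -0.     2.826] F [0.8 0.3 0. ] w 1.0 gf 0.0 q [-0.69  0.28  0.16  1.89 -0.05  0.98  0.75]
shift cm [-7.78 -5.62  0.06]
turn [ 0.    -0.    -3.047]
```

```bash

python3 -m crank '[[[-3.8,-2.8,0],[0,0,0],1],[[-3.8,-2.8,0],[0,0,0],1],[[0,0,0],[0,0,0.147],1],[[0,0,0],[0,0,0.147],1],[[0,0,0],[0,0,0.147],1],[[0,0,0],[0,0,0.147],1],[[0,0,0],[0,0,0.147],1],[[0,0,0],[0,0,0.147],1],[[0,0,0],[0,0,0.147],1],[[0,0,0],[0,0,0.147],1]]' >/dev/null
python3 -m crank '[[[0,0,1.5],[0,0,0.147],1],[[0,0,1.5],[0,0,0.147],1],[[0,0,1],[0,0,0.147],1],[[0,0,0],[0,0,0.147],1],[[0,0,0],[0,0,0.147],1],[[0,0,0],[0,0,0.147],1],[[0,0,0],[0,0,0.147],1],[[0,0,0],[0,0,0.147],1],[[0,0,0],[0,0,0.147],1],[[0,0,0],[0,0,0.147],1]]'
python3 - <<'E'
from h import *
f=grab('wrist'); P=cloud(f).reshape(-1,3)
for n,a,b in(('nut',.068,.079),('stud',.082,.092)):
    p=P[(P[:,2]>a)&(P[:,2]<b)&(abs(P[:,0]-.53)<.06)&(abs(P[:,1]-.176)<.06)]
    print(n,len(p),p.mean(0).round(4) if len(p) else '', np.round(cv2.minEnclosingCircle((p[:,:2]*1000).astype(np.float32)),1) if 0 else [np.round(x,1) for x in cv2.minEnclosingCircle((p[:,:2]*1000).astype(np.float32))] if len(p) else '')
cv2.imwrite('pics/w1.png',f['img'][:,:,::-1])
go([.53,.1765,.226],-0.41)
E
```

```text
t: 3.1
ee_pos: [0.5275, 0.179, 0.3644]
orientation: [3.141, 0.001, 0.174]
force: [-1.1, -0.4, 0.9]
grip_width: 1.0
grasp_force: 0.0
nut 1151 [0.5322 0.1775 0.0731] [array([529.7, 177. ]), np.float64(23.4)]
stud 416 [0.5299 0.1771 0.0842] [array([529.5, 176.9]), np.float64(14.1)]
t 3.15 pos [0.5275 0.179  0.3643] rpy [3.141e+00 1.000e-03 1.680e-01] F [0.6 0.  0.5] w 0.997 gf 0.0 q [-0.96  0.42  0.73  1.91 -0.34  0.94 -1.47]
shift cm [ 0.21  0.28 13.83]
turn [0.001 0.001 0.578]
```

View pics/w1.png

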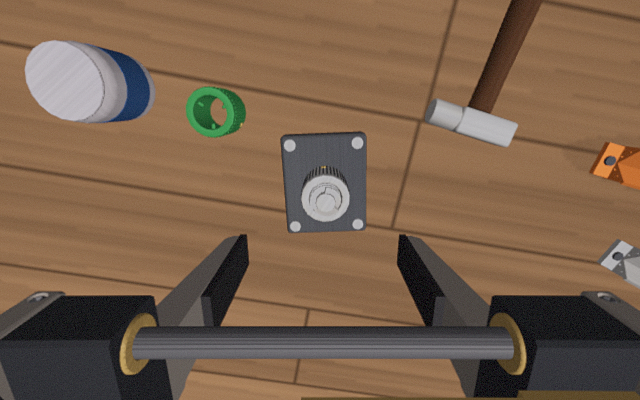

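```bash

python3 -m crank '[[[0,0,1],[0,0,0.145],1],[[0,0,1],[0,0,0.145],1],[[0,0,1],[0,0,0.145],1],[[0,0,1],[0,0,0.145],1],[[0.27,0.1,1],[0,0,0],1],[[0,0,1],[0,0,0],1],[[0,0,0],[0,0,0],1],[[0,0,0],[0,0,0],1],[[0,0,0],[0,0,0],1],[[0,0,0],[0,0,0],1]]'
python3 - <<'E'
from h import *
go([.5296,.177,.226],-0.41)
E
```

```text
t: 4.15
ee_pos: [0.53, 0.1769, 0.3052]
orientation: [-3.141, -0.0, -0.4]
force: [-0.9, -0.1, 0.2]
grip_width: 1.001
grasp_force: 0.0
t 4.15 pos [0.53   0.1769 0.3052] rpy [-3.141 -0.    -0.4  ] F [-0.9 -0.1  0.2] w 1.001 gf 0.0 q [-1.    0.55  0.81  1.95 -0.52  0.86 -1.88]
shift cm [-0.04  0.01  7.92]
turn [-0.001 -0.     0.01 ]
```

```bash

python3 -m crank '[[[0,0,0.9],[0,0,0.145],1],[[0,0,0.9],[0,0,0.145],1],[[0,0,0.9],[0,0,0.145],1],[[0,0,0.9],[0,0,0],1],[[0,0,0.9],[0,0,0],1],[[0,0,0.9],[0,0,0],1],[[0,0,0.9],[0,0,0],1],[[0,0,0.9],[0,0,0],1],[[0,0,0.7],[0,0,0],1],[[0,0,0],[0,0,0],1]]'
python3 -m crank '[[[0,0,0],[0,0,0],0.3],[[0,0,0],[0,0,0],0.3],[[0,0,0],[0,0,0],0.3],[[0,0,0],[0,0,0],0.3],[[0,0,0],[0,0,0],0.3],[[0,0,0],[0,0,0],0.3],[[0,0,0],[0,0,0],0.3],[[0,0,0],[0,0,0],0.3],[[0,0,0],[0,0,0],0.3],[[0,0,0],[0,0,0],0.3]]'
python3 - <<'E'
from h import *
go([.5296,.177,.226],-0.84)
E
```

```text
t: 5.15
ee_pos: [0.5295, 0.1768, 0.2247]
orientation: [3.14, 0.001, -0.835]
force: [0.7, 0.0, -1.0]
grip_width: 0.999
grasp_force: 0.0
t: 6.15
ee_pos: [0.5297, 0.1769, 0.2258]
orientation: [3.142, 0.0, -0.835]
force: [-0.6, -0.7, 1.9]
grip_width: 0.497
grasp_force: 30.0
t 6.15 pos [0.5297 0.1769 0.2258] rpy [ 3.142  0.    -0.835] F [-0.6 -0.7  1.9] w 0.497 gf 30.0 q [-0.98  0.7   0.8   1.98 -0.73  0.77 -2.15]
shift cm [-0.01  0.   -0.02]
turn [0.    0.    0.005]
```

```bash

python3 -m crank '[[[0,0,-0.054],[0,0,-0.14],0.3],[[0,0,-0.054],[0,0,-0.14],0.3],[[0,0,-0.054],[0,0,-0.14],0.3],[[0,0,-0.054],[0,0,-0.14],0.3],[[0,0,-0.054],[0,0,-0.14],0.3],[[0,0,-0.054],[0,0,-0.14],0.3],[[0,0,-0.054],[0,0,-0.14],0.3],[[0,0,-0.054],[0,0,-0.14],0.3],[[0,0,-0.054],[0,0,-0.14],0.3],[[0,0,-0.054],[0,0,-0.14],0.3]]'
python3 - <<'E'
from h import *
go([.5296,.177,.226+.0054],0.56)
E
```

```text
t: 7.15
ee_pos: [0.5295, 0.1769, 0.2306]
orientation: [3.142, 0.001, 0.57]
force: [0.6, -0.6, -3.2]
grip_width: 0.494
grasp_force: 30.0
t 7.15 pos [0.5295 0.1769 0.2306] rpy [3.142e+00 1.000e-03 5.700e-01] F [ 0.6 -0.6 -3.2] w 0.494 gf 30.0 q [-0.74  0.59  0.46  1.97 -0.4   0.67 -1.03]
shift cm [ 0.01 -0.01 -0.08]
turn [0.    0.001 0.01 ]
```

```bash

python3 -m crank '[[[0,0,-0.054],[0,0,-0.14],0.3],[[0,0,-0.054],[0,0,-0.14],0.3],[[0,0,-0.054],[0,0,-0.14],0.3],[[0,0,-0.054],[0,0,-0.14],0.3],[[0,0,-0.054],[0,0,-0.14],0.3],[[0,0,-0.054],[0,0,-0.14],0.3],[[0,0,-0.054],[0,0,-0.14],0.3],[[0,0,-0.054],[0,0,-0.14],0.3],[[0,0,-0.054],[0,0,-0.14],0.3],[[0,0,-0.054],[0,0,-0.14],0.3]]'
python3 -m crank '[[[0,0,-0.054],[0,0,-0.14],0.3],[[0,0,-0.054],[0,0,-0.14],0.3],[[0,0,-0.054],[0,0,-0.14],0.3],[[0,0,-0.054],[0,0,-0.14],0.3],[[0,0,-0.054],[0,0,-0.14],0.3],[[0,0,-0.054],[0,0,-0.14],0.3],[[0,0,-0.054],[0,0,-0.14],0.3],[[0,0,-0.054],[0,0,-0.14],0.3],[[0,0,-0.054],[0,0,-0.14],0.3],[[0,0,0],[0,0,0],0.3]]'
python3 - <<'E'
from h import *
go([.5296,.177,.226+.0158],-.835+29*.14)
E
```

```text
t: 8.15
ee_pos: [0.5296, 0.1767, 0.236]
orientation: [-3.141, 0.0, 1.97]
force: [-0.8, -0.0, -2.1]
grip_width: 0.495
grasp_force: 30.0
t: 9.15
ee_pos: [0.5297, 0.1765, 0.2408]
orientation: [3.141, -0.001, -3.059]
force: [0.9, 0.6, -2.2]
grip_width: 0.5
grasp_force: 30.0
t 9.15 pos [0.5297 0.1765 0.2408] rpy [ 3.141e+00 -1.000e-03 -3.059e+00] F [ 0.9  0.6 -2.2] w 0.5 gf 30.0 q [-0.21  0.55 -0.22  1.93  0.19  0.68  1.11]
shift cm [ 0.    0.05 -0.1 ]
turn [ 0.    -0.001 -0.001]
```

```bash

python3 -m crank '[[[0,0,-0.054],[0,0,-0.14],0.3],[[0,0,-0.054],[0,0,-0.14],0.3],[[0,0,-0.054],[0,0,-0.14],0.3],[[0,0,-0.054],[0,0,-0.14],0.3],[[0,0,0],[0,0,0],0.3],[[0,0,-0.1],[0,0,0],0.3],[[0,0,-0.1],[0,0,0],0.3],[[0,0,0],[0,0,0],0.3],[[0,0,0],[0,0,0],0.3],[[0,0,0],[0,0,0],0.3]]'
python3 - <<'E'
from h import *
go([.5296,.177,.2458],-.835+33*.14)
E
```

```text
t: 10.15
ee_pos: [0.5297, 0.177, 0.2455]
orientation: [-3.142, 0.0, -2.499]
force: [-0.2, 0.6, -2.2]
grip_width: 0.501
grasp_force: 30.0
t 10.15 pos [0.5297 0.177  0.2455] rpy [-3.142  0.    -2.499] F [-0.2  0.6 -2.2] w 0.501 gf 30.0 q [-0.1   0.57 -0.36  1.92  0.3   0.71  1.58]
shift cm [ 0.01  0.   -0.03]
turn [-0.     0.    -0.001]
```

```bash

python3 -m crank '[[[0,0,-0.4],[0,0,0],0.3],[[0,0,-0.8],[0,0,0],0.3],[[0,0,-0.9],[0,0,0],0.3],[[0,0,-0.9],[0,0,0],0.3],[[0,0,-0.9],[0,0,0],0.3],[[0,0,-0.9],[0,0,0],0.3],[[0,0,-0.9],[0,0,0],0.3],[[0,0,-0.9],[0,0,0],0.3],[[0,0,-0.9],[0,0,0],0.3],[[0,0,-0.9],[0,0,0],0.3]]'
python3 -m crank '[[[0,0,0],[0,0,0.14],0.3],[[0,0,0],[0,0,0.14],0.3],[[0,0,0],[0,0,0.14],0.3],[[0,0,0],[0,0,0.14],0.3],[[0,0,0],[0,0,0.14],0.3],[[0,0,0],[0,0,0.14],0.3],[[0,0,0],[0,0,0.14],0.3],[[0,0,0],[0,0,0.14],0.3],[[0,0,0],[0,0,0.14],0.3],[[0,0,0],[0,0,0.14],0.3]]'
python3 - <<'E'
from h import *
go([.46,.03,.26],1.636)
E
```

```text
t: 11.15
ee_pos: [0.5297, 0.1769, 0.3303]
orientation: [3.142, -0.0, -2.498]
force: [-0.1, 0.6, -3.0]
grip_width: 0.498
grasp_force: 30.0
t: 12.15
ee_pos: [0.5297, 0.1771, 0.3299]
orientation: [3.141, -0.0, 2.379]
force: [-0.2, 0.5, -3.5]
grip_width: 0.497
grasp_force: 30.0
t 12.15 pos [0.5297 0.1771 0.3299] rpy [ 3.141 -0.     2.379] F [-0.2  0.5 -3.5] w 0.497 gf 30.0 q [-0.3   0.41 -0.1   1.89  0.05  0.84  0.38]
shift cm [ -5.12 -15.45   6.98]
turn [-0.    -0.     0.743]
```

```bash

python3 -m crank '[[[-1.28,-3.86,0],[0,0,0],0.3],[[-1.28,-3.86,0],[0,0,0],0.3],[[-1.28,-3.86,0],[0,0,0],0.3],[[-1.28,-3.86,0],[0,0,0],0.3],[[0,0,0],[0,0,0.148],0.3],[[0,0,0],[0,0,0.148],0.3],[[0,0,0],[0,0,0.148],0.3],[[0,0,0],[0,0,0.148],0.3],[[0,0,0],[0,0,0.148],0.3],[[0,0,0],[0,0,0],0.3]]'
python3 -m crank '[[[0,0,1.2],[0,0,0],0.3],[[0,0,1.8],[0,0,0],0.3],[[0,0,1.8],[0,0,0],0.3],[[0,0,1.8],[0,0,0],0.3],[[0,0,1.8],[0,0,0],0.3],[[0,0,1.6],[0,0,0],0.3],[[0,0,1],[0,0,0],0.3],[[0,0,0.7],[0,0,0],0.3],[[0,0,0.4],[0,0,0],0.3],[[0,0,0],[0,0,0],0.3]]'
python3 - <<'E'
from h import *
go([.46,.03,.2013],1.636)
E
```

```text
t: 13.15
ee_pos: [0.461, 0.0298, 0.3299]
orientation: [3.141, -0.0, 1.645]
force: [-0.5, 0.2, -2.2]
grip_width: 0.493
grasp_force: 30.0
t: 14.15
ee_pos: [0.461, 0.0296, 0.2083]
orientation: [-3.141, -0.0, 1.645]
force: [-0.6, -0.0, -2.8]
grip_width: 0.496
grasp_force: 30.0
t 14.15 pos [0.461  0.0296 0.2083] rpy [-3.141 -0.     1.645] F [-0.6 -0.  -2.8] w 0.496 gf 30.0 q [-0.17  0.48  0.04  2.18 -0.04  0.48 -0.02]
shift cm [ 0.05 -0.09  0.7 ]
turn [-0.    -0.     0.009]
```

Lower gently in 1 mm steps and feel for contact.

```bash

python3 -m crank '[[[0,0,0.1],[0,0,0],0.3],[[0,0,0.1],[0,0,0],0.3],[[0,0,0.1],[0,0,0],0.3],[[0,0,0.1],[0,0,0],0.3],[[0,0,0.1],[0,0,0],0.3],[[0,0,0.05],[0,0,0],0.3],[[0,0,0.05],[0,0,0],0.3],[[0,0,0],[0,0,0],0.3],[[0,0,0],[0,0,0],0.3],[[0,0,0],[0,0,0],0.3]]'
python3 - <<'E'
from h import *
f=grab('side'); cv2.imwrite('pics/s2.png',cv2.resize(f['img'][130:330,200:440],(720,600))[:,:,::-1])
go([.46,.03,.2013],1.636)
E
```

```text
t: 15.15
ee_pos: [0.461, 0.0296, 0.2025]
orientation: [3.141, -0.0, 1.645]
force: [-0.5, -0.1, -2.4]
grip_width: 0.493
grasp_force: 30.0
t 15.2 pos [0.461  0.0296 0.2025] rpy [ 3.141 -0.     1.645] F [-0.1 -0.2 -2.2] w 0.495 gf 30.0 q [-0.17  0.5   0.04  2.18 -0.04  0.47 -0.02]
shift cm [ 0.05 -0.1   0.12]
turn [ 0.    -0.     0.009]
```

View pics/s2.png

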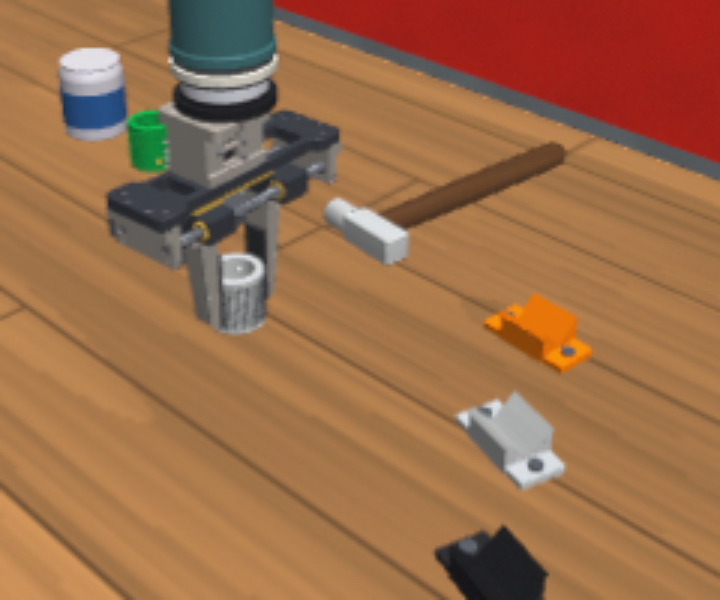

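```bash

python3 -m crank '[[[0,0,0.05],[0,0,0],0.3],[[0,0,0.05],[0,0,0],0.3],[[0,0,0.03],[0,0,0],0.3],[[0,0,0],[0,0,0],0.3],[[0,0,0],[0,0,0],0.3],[[0,0,0],[0,0,0],0.3],[[0,0,0],[0,0,0],0.3],[[0,0,0],[0,0,0],0.3],[[0,0,0],[0,0,0],0.3],[[0,0,0],[0,0,0],0.3]]'
```

```text
t: 16.2
ee_pos: [0.461, 0.0296, 0.2012]
orientation: [3.142, -0.0, 1.645]
force: [0.4, -0.8, -2.6]
grip_width: 0.495
grasp_force: 30.0
```

```bash

python3 -m crank '[[[0,0,0.04],[0,0,0],0.3],[[0,0,0.04],[0,0,0],0.3],[[0,0,0.02],[0,0,0],0.3],[[0,0,0],[0,0,0],0.3],[[0,0,0],[0,0,0],0.3],[[0,0,0],[0,0,0],0.3],[[0,0,0],[0,0,0],0.3],[[0,0,0],[0,0,0],0.3],[[0,0,0],[0,0,0],0.3],[[0,0,0],[0,0,0],0.3]]'
```

```text
t: 17.2
ee_pos: [0.461, 0.0295, 0.2007]
orientation: [3.141, -0.0, 1.645]
force: [-2.6, -0.6, 5.5]
grip_width: 0.496
grasp_force: 30.0
```

```bash

python3 -m crank '[[[0,0,0],[0,0,0],1],[[0,0,0],[0,0,0],1],[[0,0,0],[0,0,0],1],[[0,0,0],[0,0,0],1],[[0,0,0],[0,0,0],1],[[0,0,0],[0,0,0],1],[[0,0,0],[0,0,0],1],[[0,0,-1],[0,0,0],1],[[0,0,-1],[0,0,0],1],[[0,0,-1],[0,0,0],1]]'
python3 -m crank '[[[0,0,-2],[0,0,0],1],[[0,0,-2],[0,0,0],1],[[0,0,-2],[0,0,0],1],[[0,0,-2],[0,0,0],1],[[0,0,-2],[0,0,0],1],[[0,0,-2],[0,0,0],1],[[0,0,-2],[0,0,0],1],[[0,0,-1],[0,0,0],1],[[0,0,0],[0,0,0],1],[[0,0,0],[0,0,0],1]]'
python3 - <<'E'
from h import *
f=grab('wrist'); P=cloud(f).reshape(-1,3)
for n,a,b in(('nut',.044,.054),):
    p=P[(P[:,2]>a)&(P[:,2]<b)&(abs(P[:,0]-.461)<.06)&(abs(P[:,1]-.03)<.06)]
    print(n,len(p),p.mean(0).round(4),[np.round(x,1) for x in cv2.minEnclosingCircle((p[:,:2]*1000).astype(np.float32))])
cv2.imwrite('pics/w2.png',f['img'][:,:,::-1])
go([.461,.03,.38],1.636,.9)
E
```

```text
t: 18.2
ee_pos: [0.4611, 0.0296, 0.2313]
orientation: [3.141, -0.0, 1.645]
force: [-0.8, 0.6, -0.1]
grip_width: 0.998
grasp_force: 0.0
t: 19.2
ee_pos: [0.4606, 0.0295, 0.38]
orientation: [-3.141, 0.0, 1.645]
force: [0.9, -0.0, -0.7]
grip_width: 1.004
grasp_force: 0.0
nut 782 [0.4614 0.0302 0.0474] [array([461.3,  29.6]), np.float64(23.0)]
t 19.25 pos [0.4606 0.0295 0.3796] rpy [-3.14   0.     1.645] F [-0.6  0.3  0.5] w 1.003 gf 0.0 q [-0.19  0.18  0.06  2.08 -0.01  0.89 -0.05]
shift cm [ 0.04  0.04 -0.04]
turn [-0.005  0.9    0.008]
```

View pics/w2.png

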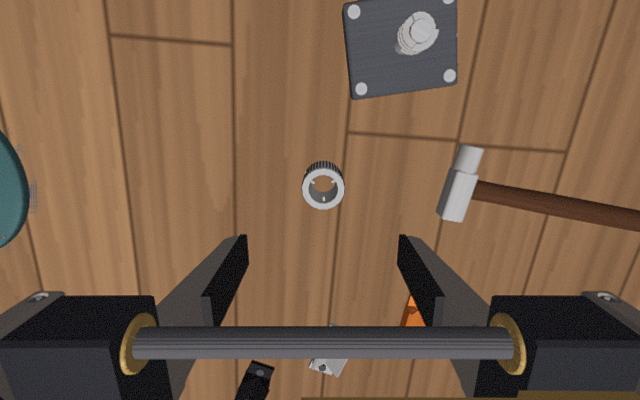

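```bash

python3 -m crank '[[[-4,0,0],[0,0,0],1],[[-4,0,0],[0,0,0],1],[[-4,0,0],[0,0.145,0],1],[[-4,0,0],[0,0.145,0],1],[[-4,0,0],[0,0.145,0],1],[[0,0,0],[0,0.145,0],1],[[0,0,0],[0,0.145,0],1],[[0,0,0],[0,0.145,0],1],[[0,0,0],[0,0,0],1],[[0,0,0],[0,0,0],1]]'
python3 - <<'E'
from h import *
go([.476,-.1685,.1917],1.645,.87)
E
```

```text
t: 20.25
ee_pos: [0.4752, -0.1655, 0.3625]
orientation: [-3.135, -0.858, 1.639]
force: [-0.1, 0.4, 0.4]
grip_width: 1.0
grasp_force: 0.0
t 20.25 pos [ 0.4752 -0.1655  0.3625] rpy [-3.135 -0.858  1.639] F [-0.1  0.4  0.4] w 1.0 gf 0.0 q [ 0.39  0.42  0.08  1.92 -0.75  1.41  0.9 ]
shift cm [-13.12   0.13  10.94]
turn [-0.002  0.012 -0.004]
```

```bash

python3 -m crank '[[[-2.6,0.03,2.2],[0,0.012,0],1],[[-2.6,0.03,2.2],[0,0,0],1],[[-2.6,0.03,2.2],[0,0,0],1],[[-2.6,0.03,2.2],[0,0,0],1],[[-2.6,0.03,2.2],[0,0,0],1],[[0,0,0],[0,0,0],1],[[0,0,0],[0,0,0],1],[[0,0,0],[0,0,0],1],[[0,0,0],[0,0,0],1],[[0,0,0],[0,0,0],1]]'
python3 - <<'E'
from h import *
go([.4715,-.1076,.1401],1.645,.87)
E
```

```text
t: 21.25
ee_pos: [0.477, -0.1651, 0.1948]
orientation: [3.141, -0.87, 1.645]
force: [-0.2, -0.2, -0.6]
grip_width: 0.998
grasp_force: 0.0
t 21.25 pos [ 0.477  -0.1651  0.1948] rpy [ 3.141 -0.87   1.645] F [-0.2 -0.2 -0.6] w 0.998 gf 0.0 q [ 0.41  0.7   0.05  1.96 -0.83  1.19  1.14]
shift cm [-0.46 -0.13  7.95]
turn [ 0.001 -0.     0.   ]
```

```bash

python3 -m crank '[[[-0.46,-0.13,1],[0,0,0],1],[[0,0,1],[0,0,0],1],[[0,0,1],[0,0,0],1],[[0,0,1],[0,0,0],1],[[0,0,1],[0,0,0],1],[[0,0,1],[0,0,0],1],[[0,0,1],[0,0,0],1],[[0,0,0.9],[0,0,0],1],[[0,0,0],[0,0,0],1],[[0,0,0],[0,0,0],1]]'
python3 - <<'E'
from h import *
f=grab('side'); cv2.imwrite('pics/s3.png',cv2.resize(f['img'][130:330,200:440],(720,600))[:,:,::-1])
go([.4715,-.1076,.1401],1.645,.87)
E
```

```text
t: 22.25
ee_pos: [0.471, -0.1077, 0.1389]
orientation: [-3.139, -0.872, 1.642]
force: [-0.3, 0.2, -0.7]
grip_width: 0.999
grasp_force: 0.0
t 22.3 pos [ 0.4711 -0.108   0.1391] rpy [-3.139 -0.872  1.643] F [-0.7 -0.7  0.7] w 1.008 gf 0.0 q [ 0.37  0.78 -0.01  2.02 -0.93  1.04  1.21]
shift cm [ 0.1   0.05 -0.04]
turn [-0.    -0.002 -0.002]
```

View pics/s3.png

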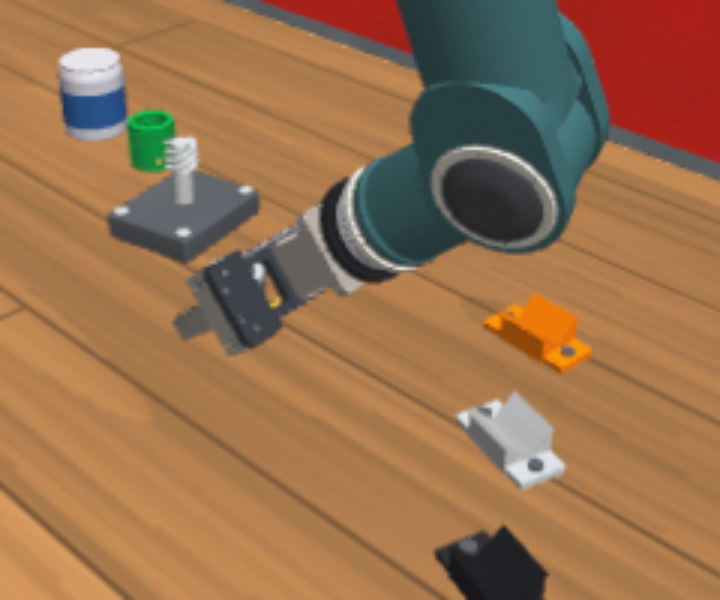

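```bash

python3 -m crank '[[[0,0,0],[0,0,0],0.3],[[0,0,0],[0,0,0],0.3],[[0,0,0],[0,0,0],0.3],[[0,0,0],[0,0,0],0.3],[[0,0,0],[0,0,0],0.3],[[0,0,0],[0,0,0],0.3],[[0,0,0],[0,0,0],0.3],[[0,0,0],[0,0,0],0.3],[[0,0,0],[0,0,0],0.3],[[0,0,0],[0,0,0],0.3]]'
python3 -m crank '[[[0.3,0,-0.25],[0,0,0],0.3],[[0.6,0,-0.5],[0,0,0],0.3],[[1.2,0,-1],[0,0,0],0.3],[[1.5,0,-1.3],[0,0,0],0.3],[[1.5,0,-1.3],[0,0,0],0.3],[[1.5,0,-1.3],[0,0,0],0.3],[[1.5,0,-1.3],[0,0,0],0.3],[[1.5,0,-1.3],[0,0,0],0.3],[[1.5,0,-1.3],[0,0,0],0.3],[[1,0,-0.9],[0,0,0],0.3]]'
python3 - <<'E'
from h import *
yaw=np.radians(70.5); phi=.87-np.pi/2
B=R.from_euler('xyz',[np.pi,0,yaw])*R.from_euler('y',phi); 
T=np.array([.489,-.2195,.040])-.18*B.apply([0,0,1]); print(T, yaw)
go(T+[0,0,.15],yaw,phi)
E
```

```text
t: 23.3
ee_pos: [0.471, -0.1077, 0.1391]
orientation: [-3.139, -0.872, 1.643]
force: [0.3, -0.2, 0.4]
grip_width: 0.496
grasp_force: 30.0
t: 24.3
ee_pos: [0.4712, -0.1098, 0.3006]
orientation: [-3.141, -0.871, 1.644]
force: [0.8, -0.5, -1.9]
grip_width: 0.491
grasp_force: 30.0
[ 0.52774455 -0.11008875  0.17757921] 1.2304571226560024
t 24.3 pos [ 0.4712 -0.1098  0.3006] rpy [-3.141 -0.871  1.644] F [ 0.8 -0.5 -1.9] w 0.491 gf 30.0 q [ 0.34  0.48  0.03  2.02 -0.83  1.25  0.96]
shift cm [ 1.78  5.63 -2.09]
turn [-0.04  -1.547  0.458]
```

```bash

python3 -m crank '[[[0,0,-0.5],[0,-0.143,0],0.3],[[0,0,-0.5],[0,-0.143,0],0.3],[[0,0,-0.5],[0,-0.143,0],0.3],[[0,0,0],[0,-0.143,0],0.3],[[0,0,0],[0,-0.143,0],0.3],[[0,0,0],[0,-0.143,0],0.3],[[0,0,0],[0,-0.143,0],0.3],[[0,0,0],[0,-0.143,0],0.3],[[0,0,0],[0,-0.143,0],0.3],[[0,0,0],[0,-0.143,0],0.3]]'
python3 - <<'E'
from h import *
yaw=np.radians(70.5); phi=.87-np.pi/2
B=R.from_euler('xyz',[np.pi,0,yaw])*R.from_euler('y',phi); 
T=np.array([.489,-.2195,.040])-.18*B.apply([0,0,1])
go(T+[0,0,.15],yaw,phi)
E
```

```text
t: 25.3
ee_pos: [0.4716, -0.1194, 0.3104]
orientation: [-3.141, 0.563, 1.644]
force: [-1.5, -1.2, -3.3]
grip_width: 0.49
grasp_force: 30.0
t 25.3 pos [ 0.4716 -0.1194  0.3104] rpy [-3.141  0.563  1.644] F [-1.5 -1.2 -3.3] w 0.49 gf 30.0 q [-0.5   0.38  0.62  2.16  0.57  0.66 -0.3 ]
shift cm [-0.47  5.66 -1.73]
turn [ 0.244 -0.136  0.334]
```

```bash

python3 -m crank '[[[-0.24,2.83,-0.87],[0,0,0],0.3],[[-0.24,2.83,-0.87],[0,0,0],0.3],[[0,0,0],[0.081,-0.045,0.111],0.3],[[0,0,0],[0.081,-0.045,0.111],0.3],[[0,0,0],[0.081,-0.045,0.111],0.3],[[0,0,0],[0,0,0],0.3],[[0,0,0],[0,0,0],0.3],[[0,0,0],[0,0,0],0.3],[[0,0,0],[0,0,0],0.3],[[0,0,0],[0,0,0],0.3]]'
python3 - <<'E'
from h import *
yaw=np.radians(70.5); phi=.87-np.pi/2
B=R.from_euler('xyz',[np.pi,0,yaw])*R.from_euler('y',phi); 
T=np.array([.489,-.2195,.040])-.18*B.apply([0,0,1])
go(T+[0,0,.15],yaw,phi)
f=grab('side'); g=grab('wrist')
K_=R.identity
s=cv2.resize(f['img'][130:330,260:500],(480,400)); w=cv2.resize(g['img'],(640,400))[:, :]
cv2.imwrite('pics/s4.png',np.hstack([s,cv2.resize(w,(320,200)).repeat(1,0) if 0 else cv2.copyMakeBorder(cv2.resize(w,(320,200)),0,200,0,0,cv2.BORDER_CONSTANT)])[:,:,::-1])
E
```

```text
t: 26.3
ee_pos: [0.528, -0.1106, 0.3275]
orientation: [-3.138, 0.695, 1.235]
force: [1.0, 0.1, -1.8]
grip_width: 0.498
grasp_force: 30.0
t 26.3 pos [ 0.528  -0.1106  0.3275] rpy [-3.138  0.695  1.235] F [ 1.   0.1 -1.8] w 0.498 gf 30.0 q [-0.54  0.52  0.68  1.95  0.42  0.99 -0.51]
shift cm [ 0.02 -0.04 -0.04]
turn [-0.001 -0.006  0.004]
```

View pics/s4.png

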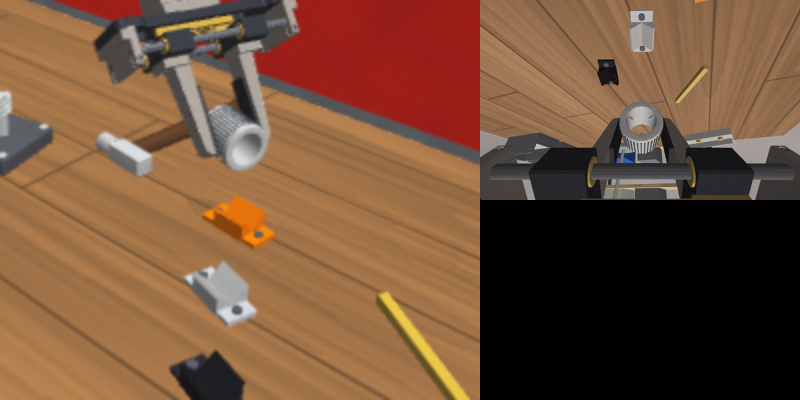

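The nut (side view 240,135) is held with its axis level, roughly along the groove; the V-block is at (222,290). One check of V-block and held nut from the clouds.

```bash
python3 - <<'E'
from h import *
for n in('wrist','side'):
    P=cloud(load(n)); p=P.reshape(-1,3); im=load(n)['img'].reshape(-1,3).astype(int)
    m=(np.hypot(p[:,0]-.489,p[:,1]+.2195)<.055)&(abs(im.max(1)-im.min(1))<40)
    for a,b in((.003,.04),(.012,.04)):
        q=p[m&(p[:,2]>a)&(p[:,2]<b)]
        if len(q)>5:
            r=cv2.minAreaRect((q[:,:2]*1000).astype(np.float32)); print(n,a,len(q),q.mean(0).round(4),np.round(r[0],1),np.round(r[1],1),round(r[2],1),'z99',np.percentile(q[:,2],99).round(4))
    q=p[(np.hypot(p[:,0]-.489,p[:,1]+.2195)<.045)&(p[:,2]>.15)&(p[:,2]<.216)&(im.min(1)>70)]
    # into groove axes
    c,s=np.cos(np.radians(70.5)),np.sin(np.radians(70.5)); d=q[:,:2]-[.489,-.2195]; u=d@[c,s]; v=d@[-s,c]
    print(n,'held nut',len(q),'along',np.percentile(u,[2,98]).round(4),'across',np.percentile(v,[2,98]).round(4),'z',np.percentile(q[:,2],[1,99]).round(4))
E
```

```text
wrist 0.003 3839 [ 0.4932 -0.2107  0.0133] [ 490.4 -219.3] [82.1 41.6] 72.0 z99 0.026
wrist 0.012 1904 [ 0.4915 -0.2161  0.0196] [ 490.4 -219.3] [46.5 41.6] 72.0 z99 0.0264
wrist held nut 6412 along [-0.018   0.0261] across [-0.0211  0.0195] z [0.1691 0.2126]
side 0.003 612 [ 0.4862 -0.2253  0.013 ] [ 488.5 -219.6] [85.  42.3] 69.3 z99 0.0256
side 0.012 303 [ 0.489  -0.2222  0.019 ] [ 488.2 -220.4] [46.3 42.3] 69.3 z99 0.0261
side held nut 892 along [-0.0241  0.0172] across [-0.034   0.0365] z [0.1693 0.2149]
```

```bash

python3 - <<'E'
from h import *
yaw=np.radians(71.5); phi=.87-np.pi/2
B=R.from_euler('xyz',[np.pi,0,yaw])*R.from_euler('y',phi); 
T=np.array([.490,-.2195,.040])-.18*B.apply([0,0,1]); print(T)
go(T+[0,0,.02],yaw,phi)
E
```

```text
[ 0.52682916 -0.10942923  0.17757921]
t 26.4 pos [ 0.5281 -0.1106  0.3274] rpy [-3.138  0.695  1.235] F [ 0.7  0.6 -3.1] w 0.49 gf 30.0 q [-0.54  0.53  0.68  1.95  0.42  0.99 -0.51]
shift cm [ 8.37 -0.12  9.93]
turn [-0.012 -0.006 -0.01 ]
```

```bash

python3 -m crank '[[[0.6,-0.12,0.7],[-0.012,-0.006,-0.01],0.3],[[1,0,1.2],[0,0,0],0.3],[[1.2,0,1.4],[0,0,0],0.3],[[1.2,0,1.4],[0,0,0],0.3],[[1.2,0,1.4],[0,0,0],0.3],[[1.2,0,1.4],[0,0,0],0.3],[[1.2,0,1.4],[0,0,0],0.3],[[0.6,0,0.8],[0,0,0],0.3],[[0.2,0,0.2],[0,0,0],0.3],[[0,0,0],[0,0,0],0.3]]'
python3 - <<'E'
from h import *
go([.5268,-.1094,.1776],np.radians(71.5),.87-np.pi/2)
f=grab('side'); cv2.imwrite('pics/s5.png',cv2.resize(f['img'][200:320,300:450],(750,600))[:,:,::-1])
E
```

```text
t: 27.4
ee_pos: [0.527, -0.1098, 0.1969]
orientation: [-3.14, 0.703, 1.249]
force: [0.2, -0.7, -1.9]
grip_width: 0.491
grasp_force: 30.0
t 27.4 pos [ 0.527  -0.1098  0.1969] rpy [-3.14   0.703  1.249] F [ 0.2 -0.7 -1.9] w 0.491 gf 30.0 q [-0.49  0.76  0.61  1.99  0.39  0.75 -0.61]
shift cm [ 1.28 -0.03  1.45]
turn [-0.001  0.002  0.001]
```

View pics/s5.png

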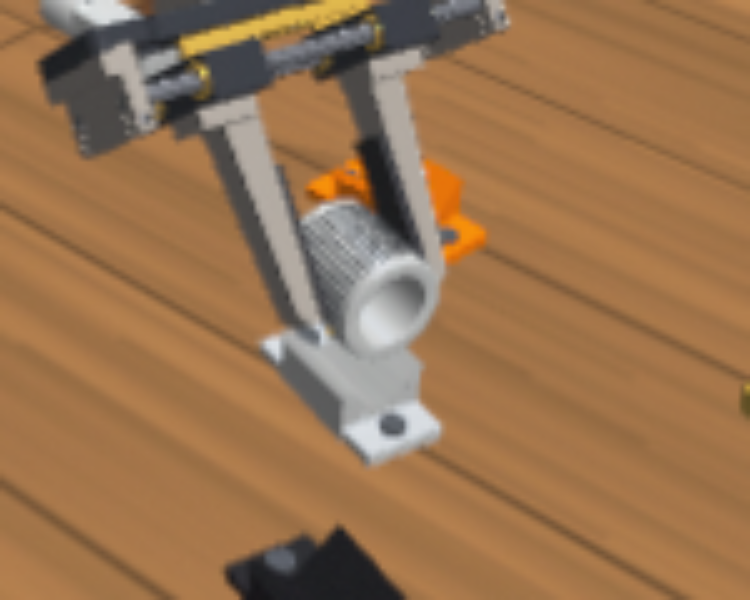

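Aligned. Lower 16 mm, then feel.

```bash

python3 -m crank '[[[0.13,-0.03,0.15],[0,0,0],0.3],[[0.13,0,0.15],[0,0,0],0.3],[[0.13,0,0.15],[0,0,0],0.3],[[0.13,0,0.15],[0,0,0],0.3],[[0.13,0,0.15],[0,0,0],0.3],[[0.13,0,0.15],[0,0,0],0.3],[[0.13,0,0.15],[0,0,0],0.3],[[0.13,0,0.15],[0,0,0],0.3],[[0,0,0],[0,0,0],0.3],[[0,0,0],[0,0,0],0.3]]'
python3 -m crank '[[[0.06,0,0.075],[0,0,0],0.3],[[0.06,0,0.075],[0,0,0],0.3],[[0,0,0],[0,0,0],0.3],[[0,0,0],[0,0,0],0.3],[[0,0,0],[0,0,0],0.3],[[0,0,0],[0,0,0],0.3],[[0,0,0],[0,0,0],0.3],[[0,0,0],[0,0,0],0.3],[[0,0,0],[0,0,0],0.3],[[0,0,0],[0,0,0],0.3]]'
```

```text
t: 28.45
ee_pos: [0.5269, -0.1095, 0.1815]
orientation: [-3.141, 0.702, 1.249]
force: [-0.0, -0.2, -2.1]
grip_width: 0.495
grasp_force: 30.0
t: 29.45
ee_pos: [0.5269, -0.1096, 0.1796]
orientation: [-3.141, 0.702, 1.248]
force: [-0.3, -0.1, -2.2]
grip_width: 0.491
grasp_force: 30.0
```

```bash

python3 -m crank '[[[0.06,0,0.075],[0,0,0],0.3],[[0,0,0],[0,0,0],0.3],[[0.03,0,0.038],[0,0,0],0.3],[[0,0,0],[0,0,0],0.3],[[0,0,0],[0,0,0],0.3],[[0,0,0],[0,0,0],0.3],[[0,0,0],[0,0,0],0.3],[[0,0,0],[0,0,0],0.3],[[0,0,0],[0,0,0],0.3],[[0,0,0],[0,0,0],0.3]]'
```

```text
t: 30.45
ee_pos: [0.5269, -0.1096, 0.1782]
orientation: [-3.141, 0.702, 1.248]
force: [0.7, -0.1, -0.4]
grip_width: 0.495
grasp_force: 30.0
```

```bash

python3 -m crank '[[[0.03,0,0.038],[0,0,0],0.3],[[0,0,0],[0,0,0],0.3],[[0,0,0],[0,0,0],0.3],[[0,0,0],[0,0,0],0.3],[[0,0,0],[0,0,0],0.3],[[0,0,0],[0,0,0],0.3],[[0,0,0],[0,0,0],0.3],[[0,0,0],[0,0,0],0.3],[[0,0,0],[0,0,0],0.3],[[0,0,0],[0,0,0],0.3]]'
python3 -c "
from h import *
go([.5268,-.1094,.1776],np.radians(71.5),.87-np.pi/2)"
```

```text
t: 31.45
ee_pos: [0.527, -0.1097, 0.1779]
orientation: [-3.141, 0.702, 1.248]
force: [1.9, -0.3, 5.4]
grip_width: 0.495
grasp_force: 30.0
t 31.45 pos [ 0.527  -0.1097  0.1779] rpy [-3.141  0.702  1.248] F [ 1.9 -0.3  5.4] w 0.495 gf 30.0 q [-0.48  0.79  0.6   1.99  0.38  0.72 -0.62]
shift cm [ 0.03 -0.03  0.01]
turn [0.    0.001 0.   ]
```

Seated (5 N). Open and back out along the fingers.

```bash

python3 -m crank '[[[0,0,0],[0,0,0],1],[[0,0,0],[0,0,0],1],[[0,0,0],[0,0,0],1],[[0,0,0],[0,0,0],1],[[0,0,0],[0,0,0],1],[[0,0,0],[0,0,0],1],[[0,0,0],[0,0,0],1],[[0,0,-0.5],[0,0,0],1],[[0,0,-1],[0,0,0],1],[[0,0,-1],[0,0,0],1]]'
python3 -m crank '[[[0,0,-2],[0,0,0],1],[[0,0,-2],[0,0,0],1],[[0,0,-2],[0,0,0],1],[[0,0,-2],[0,0,0],1],[[0,0,-2],[0,0,0],1],[[0,0,-2],[0,0,0],1],[[0,0,-1],[0,0,0],1],[[0,0,0],[0,0,0],1],[[0,0,0],[0,0,0],1],[[0,0,0],[0,0,0],1]]'
python3 - <<'E'
from h import *
f=grab('side'); g=grab('wrist')
for n in('wrist','side'):
    d=load(n); p=cloud(d).reshape(-1,3); im=d['img'].reshape(-1,3).astype(int)
    q=p[(np.hypot(p[:,0]-.490,p[:,1]+.2195)<.05)&(p[:,2]>.035)&(p[:,2]<.08)]
    c,s=np.cos(np.radians(71.5)),np.sin(np.radians(71.5)); e=q[:,:2]-[.490,-.2195]; u=e@[c,s]; v=e@[-s,c]
    print(n,len(q),'along',np.percentile(u,[1,99]).round(4),'across',np.percentile(v,[1,99]).round(4),'ztop',np.percentile(q[:,2],99).round(4))
s=cv2.resize(f['img'][200:320,300:450],(500,400)); w=cv2.resize(g['img'][:200,160:480],(300,188))
cv2.imwrite('pics/s6.png',np.hstack([s,cv2.copyMakeBorder(w,0,212,0,0,cv2.BORDER_CONSTANT)])[:,:,::-1])
E
```

```text
t: 32.45
ee_pos: [0.5322, -0.0937, 0.1975]
orientation: [-3.141, 0.702, 1.248]
force: [0.4, 1.0, 0.5]
grip_width: 1.001
grasp_force: 0.0
t: 33.45
ee_pos: [0.5581, -0.0153, 0.2955]
orientation: [-3.14, 0.703, 1.248]
force: [0.2, 0.6, 0.2]
grip_width: 0.995
grasp_force: 0.0
wrist 1459 along [-0.0218  0.0254] across [-0.0233  0.0213] ztop 0.0639
side 506 along [-0.0248  0.0232] across [-0.0189  0.0237] ztop 0.0643
```

View pics/s6.png

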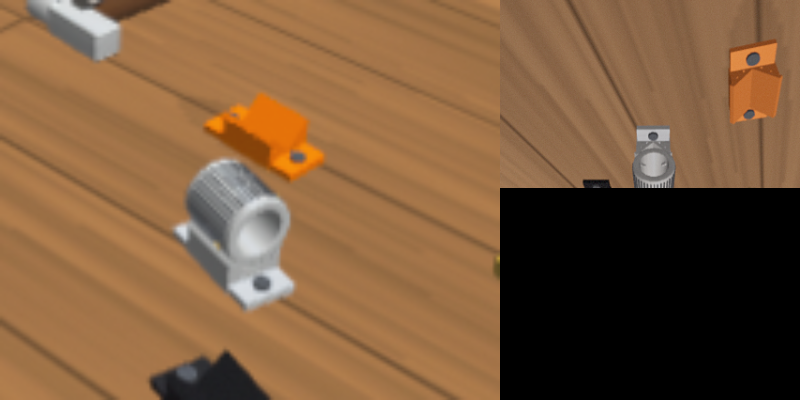

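The nut lies in the groove (side view 240,215), central within 1–2 mm, top at 0.064 (63 mm expected). The robot is clear, so I'm handing in.

```bash
python3 -c "
from rig import arm
print(arm.job_done())"
```

```text
the job is handed in; nothing more can be done
None
```

The job is handed in at about 34 s of the 72 s allowed: the nut was unscrewed, stood upright on the bench and let go, then regripped at a tilt and laid on its side in the steel V-block's groove, central to about 2 mm.

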